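# Take the swinging dip pan off its pivot stand and put it away

## Task

Lift the swinging metal dip pan off its pivot stand by the bar across its top, keeping it level so that it does not swing or catch, and stand it gently on the open bench and let go. Then take it by its wooden side handle and put it away gently on the deck of the low bench shelf: under the upper board, about in the middle, whole base on the deck, the handle pointing straight out of the shelf's open front. Leave the bottle, hammer and cup alone.

Things in the scene. Friction and masses are not known exactly. Their poses are not given: they have to be found in the camera images.
- pan: Open-topped aluminium pan, 130 (x) x 72 (y) x 60 mm high, 4 mm walls, about 0.3 kg, balanced. Origin: centre of underside; z up out of the mouth. Wooden handle on the -x end; small steel block on the +x end out to x = +79. Starts hanging level by two pins in the stand, free to swing about its y axis, underside 33 mm above the bench; pan and stand axes then agree.
- bar (a point): Centre of the pan's top cross bar: square steel bar 14 x 14 mm along the pan's y, 72 mm long between two straps (18 mm wide in x, y = +-36 to +-40 mm) that rise outside the long walls. 95 mm above the underside, over the pan's middle; highest point of the pan at 102 mm. Axes as the pan's.
- handle (a point): Middle of the pan's wooden side handle (x = -115, y = 0, z = 45 mm in the pan's frame): a straight level bar 100 mm long (x = -65 to -165), 20 mm wide (y), 24 mm high. Axes as the pan's.
- pivot (a point): Point on the trunnion axis, 62 mm above the underside at the pan's middle. Two round pins, 12 mm in diameter, stick out along +-y from the straps and end in 22 mm discs (y = +-61 to +-66 mm). Axes as the pan's.
- stand: Pivot stand, fixed. Origin: centre of underside. Wooden foot 150 x 150 x 10 mm; two dark steel uprights 48 mm wide (x), 10 mm thick, at y = +-51 mm, 117 mm high, each with an open-topped slot 16 mm wide, 28 mm deep, holding a pin of the pan (pin axis 95 mm up). The pan comes out straight up; raised 84 mm or more, it clears the uprights.
- shelf: Low plywood shelf, fixed. Origin: on the bench below where the pan's middle belongs; x to its rear, open front at -x. Deck top 12 mm up, x = -80 to +110, y = +-120 mm. Upper board x = -30 to +110, y = +-120, underside 149, top 161 mm up. Open front and sides; 14 mm posts at rear corners (x 96 to 110), 16 mm stop strip along the rear (x 98 to 110). Put away, pan x = shelf x.
- glue: Upright plastic bottle, 56 mm in diameter, 120 mm high, loose bystander; origin at the centre of its underside.
- mallet: Loose hammer about 240 mm long lying on the bench, bystander; origin about the middle of its length, underneath.
- jar: Loose white cup, 70 mm in diameter, 80 mm high, bystander; origin at the centre of its underside.
Not all that is in view belongs to the job. There is more than one size of the pan; the job needs the larger.

How it is judged:
On the way, in this order (a step that is already met when the one before it is completed fails the run):
1. the pan is lifted clear above the stand by its top bar, level (z of pivot in the frame of stand above 0.15 m and distance between the grasp point and bar below 0.045 m and angle between pan's own z axis and vertical below 0.25 rad), for 0.1 s.
2. the pan stands upright on the bench, let go and at rest (height (world z) of pan below 0.005 m and angle between pan's own z axis and vertical below 0.06 rad and linear speed of pan below 0.02 m/s and angular speed of pan below 0.1 rad/s and contact force between pan and the fingers below 0.1 N), for 0.3 s.
3. the pan is lifted off the bench by its wooden handle (height (world z) of pivot above 0.067 m and distance between the grasp point and handle below 0.065 m), for 0.1 s.
At the end, for the whole second after the job is handed in: The pan stands at rest and released on the shelf's deck (underside 8 to 16 mm above the bench, tilt under 0.06 rad), its middle within -22 to +30 mm (shelf x) and +-60 mm (shelf y) of the shelf's origin, handle pointing out of the front within 0.35 rad of straight (x of pan in the frame of shelf between -0.022 and 0.03 m and y of pan in the frame of shelf between -0.06 and 0.06 m and z of pan in the frame of shelf between 0.008 and 0.016 m and x of handle in the frame of shelf below -0.07 m and angle between the x axis of pan and the x axis of shelf, either way round below 0.35 rad and angle between pan's own z axis and vertical below 0.06 rad and linear speed of pan below 0.02 m/s and angular speed of pan below 0.1 rad/s and contact force between pan and the fingers below 0.1 N); the robot touches nothing.
It fails at once if the pan swings or tips more than 0.45 rad from level (angle between pan's own z axis and vertical above 0.45 rad).
It fails at once if the pan is dropped: it falls free of the fingers at over 0.45 m/s (let go more than about 10 mm up) (linear speed of pan above 0.45 m/s and contact force between pan and the fingers below 0.1 N).
It fails at once if a bystander is moved more than 30 mm (distance of any of glue, mallet, jar from where it was at the start of the episode above 0.03 m).
It also fails if it takes over 67 s, if anything falls off the work surface, if the arm or the gripper's body presses on something with over 40 N, if the wrist force passes 120 N, or if a joint passes its speed limit or range.

## Robot

A 6-joint arm with a two-finger parallel gripper is mounted at the origin on the work surface. World frame = base frame: x ahead of the robot, y to its left, z up, the work surface at z = 0. Lengths are in m, angles in rad, forces in N, time in s.
With the tool pointing down it reaches from about 0.25 to 0.8 m from the base axis. Payload 3.9 kg.
Tool frame: the origin (TCP) lies at the very end of the fingers, on their centre line; the grasp point (between the pads) lies 19 mm behind it; y points along the fingers, z is the direction in which the jaws open and shut, and the axes are right-handed (so a half turn about y gives the same grasp; the last joint's range is limited). The gripper opens to 85 mm and grips with 20 to 120 N. Pads are 22 mm wide; open, the fingers measure 114 mm over their backs; the gripper's body (76 mm by 85 mm) begins 54 mm behind the grasp point. The pads swing forward as they close: fully open they stand 13 mm farther back than shut.
Start: joints at [-1.224, 0.26, -0.138, 1.173, 0, 1.571], TCP at [0.178, -0.494, 0.231] pointing down, gripper open.
Joint ranges: [-2.78, 2.78], [-0.83, 1.72], [-1.28, 1.37], [-1.9, 2.12], [-1.57, 1.48], [-3.14, 3.14]. Speed limits (rad/s): [2.57, 2.57, 3.14, 3.14, 3.14, 3.14].

## Interface

Orientations are given as a rotation vector (axis times angle).
In Python, from rig import arm gives the robot as it stands.
- The arm moves only by the tool move_arm, never from a script. Its argument "moves" is one flat list of numbers, 7 for each row, row after row: the shift along the world's x, y, z in m, then the turn, a rotation vector about the world's x, y, z in degrees, then the closure in counts, from 0 (fully open) to 255 (shut). A call has 1 to 12 rows; each row is the pose to reach, as a shift and turn from the pose commanded when the call began; what a row does not reach only later rows make up. A row lasts 1/8 s, in which the tool goes at most 62.5 mm and 10.7 degrees, less where a joint would pass 70% of its speed; a pose out of reach is approached as far as the arm can. A call with a gripper value outside its range is refused whole. The fingers move at their own pace and stop on an object; the grip force is fixed at half the most. Time passes only in rows, so rows that repeat a pose let the fingers close. It gives the time, the measured TCP pose, the force and the opening at its end, in the units of the state.
- arm.read_state(): the state, without advancing time (a new reading comes with each control period).
- arm.grab_frame(name): name is "side" or "top"; returns a dict with "pixels" (420x560x3 uint8, red, green, blue), "range_z" (420x560 float32, m along the optical axis (not along the pixel's ray), 0 where there is no reading), "intrinsics" (3x3 intrinsics, pixels), "k1" (the pictures are not rectified: a ray, as slopes to the right and down, at radius r is drawn at 1 + k1 r^2 times it, then the intrinsics apply), "rvec" (rotation vector, rad) and "tvec" (3), from world to camera coordinates, as OpenCV has them. Camera axes: x right, y down, z forward; pixel columns grow to the right and rows downward; lengths in m; the calibration is good to about 2 mm. A picture is of the moment at which its call begins.
- arm.hand_in(): hands the job in, once; it reports no verdict.
The state is a dict: "clock": time; "joints": joint angles; "dq": joint speeds; "effort": joint torques, N m; "ee_pos": TCP position; "eef_rot": TCP orientation; "force": force on the tool from outside, world axes, zero at the start; "ft_torque": the same for the moment, N m; "grip_width": opening from 0.0 (shut) to 1.0 (fully open).
Only numpy, scipy, OpenCV 4.12 (cv2) and the standard library are available. Lean on these libraries where they do the work, as an engineer would, in place of code of your own. Each camera call takes 0.05 s, during which the arm holds its last target.

## Working session

There is one attempt and no reset: what is moved stays moved. The work goes in short steps, Python scripts to look and compute and a tool call to move; the robot and the scene stay as the last step left them, time stands still between calls to the robot, and variables do not carry over. Pictures are saved under pics/ and viewed, and the job is handed in when it is done.

Besides the shell and the picture viewer there is one more tool, called after "Emit:" as name(argument=value, ...) on one line, values as JSON. move_arm: Moves the arm, as the interface text tells. Its arguments: {"type":"object","properties":{"moves":{"type":"array","items":{"type":"number"}}},"required":["moves"]}

```bash
ls; mkdir -p pics
python3 - <<'E'
from rig import arm
import cv2, numpy as np, pickle
s=arm.read_state(); print(s)
for n in ("side","top"):
    f=arm.grab_frame(n); pickle.dump(f,open(f"{n}0.pkl","wb"))
    cv2.imwrite(f"pics/{n}0.png",f["pixels"][:,:,::-1])
    print(n,f["intrinsics"],f["k1"],f["rvec"],f["tvec"],(f["range_z"]==0).mean())
E
```

```text
pics
{'clock': 0.0, 'joints': array([-1.22401512e+00,  2.60685653e-01, -1.39371230e-01,  1.17265128e+00,
        6.72767289e-06,  1.57076305e+00]), 'dq': array([-0.00161681,  0.0005488 , -0.00048682,  0.0019684 , -0.00019499,
        0.00036916]), 'effort': array([-1.93745924e-03, -4.05674458e+01,  2.53922492e+01,  1.87932694e-02,
        7.79092989e-05, -8.51467643e-07]), 'ee_pos': array([ 0.17821074, -0.49312618,  0.23046319]), 'eef_rot': array([-0.35645899,  2.03501272, -2.0311234 ]), 'force': array([-0.55651188, -0.55110702,  0.10453364]), 'ft_torque': array([-0.068254  , -0.05430536, -0.00402134]), 'grip_width': 1.0008969961246306}
side [[406.55791542   0.         275.61129799]
 [  0.         406.55791542 211.93754919]
 [  0.           0.           1.        ]] -0.00011141042943277045 [ 0.64368751 -2.63140477  1.1764225 ] [0.56394001 0.28184345 1.24595676] 0.0040391156462585035
top [[407.28150454   0.         275.15432467]
 [  0.         407.28150454 204.97377521]
 [  0.           0.           1.        ]] -0.0495665838143485 [ 2.09158336 -2.14333953  0.20918691] [0.03756385 0.6501037  1.43542439] 0.004022108843537415
```

View pics/side0.png

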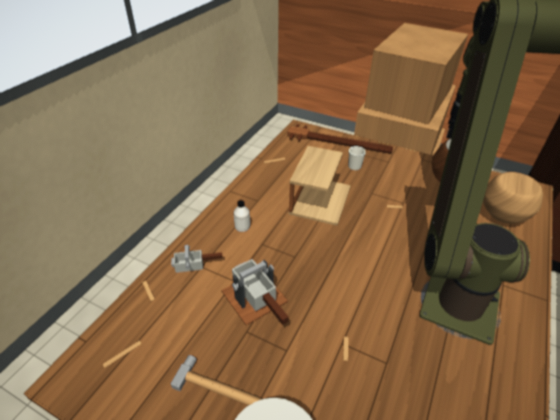

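View pics/top0.png

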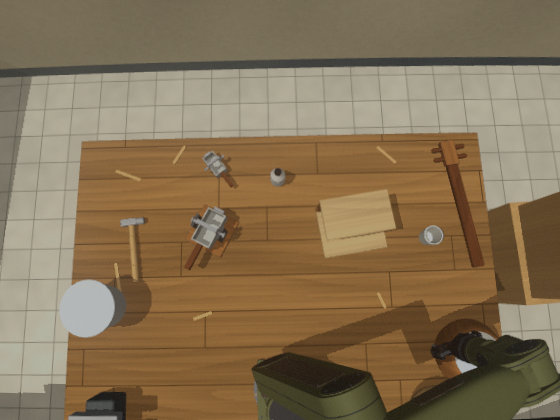

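The side view shows a pan in the stand at (255,285), a smaller pan loose at (188,260), the bottle at (241,216), the hammer at (215,385), the cup at (357,158) and the shelf at (320,185). In the top view, the pan that could be confused with the right one is at (215,163). The pan on the stand is at (209,228), the shelf at (355,220), the cup at (432,235), the bottle at (278,177) and the hammer at (133,248). Going by the description (larger, hanging in a stand), I choose the pan at (209,228). Next I'll check it in close crops.

```bash
cat > h.py <<'E'
import cv2, numpy as np, pickle
from rig import arm
def cam(f):
    R=cv2.Rodrigues(np.array(f["rvec"],float))[0]; return f["intrinsics"],np.array([f["k1"],0,0,0,0.]),R,np.array(f["tvec"],float).ravel()
def slopes(f,uv):
    K,d,R,t=cam(f); return cv2.undistortPoints(np.array(uv,float).reshape(-1,1,2),K,d)[:,0]
def plane(f,uv,z):
    K,d,R,t=cam(f); s=slopes(f,uv); D=np.c_[s,np.ones(len(s))]@R; C=-R.T@t
    return C+D*((z-C[2])/D[:,2])[:,None]
def proj(f,P):
    K,d,R,t=cam(f); return cv2.projectPoints(np.array(P,float).reshape(-1,3),f["rvec"],t,K,d)[0][:,0]
def cloud(f):
    K,d,R,t=cam(f); v,u=np.mgrid[:420,:560]; s=slopes(f,np.c_[u.ravel(),v.ravel()])
    z=f["range_z"].ravel()[:,None]; X=(np.c_[s*z,z]-t)@R; X[z[:,0]==0]=np.nan
    return X.reshape(420,560,3)
def shot(tag):
    o={}
    for n in ("side","top"):
        o[n]=arm.grab_frame(n); cv2.imwrite(f"pics/{n}{tag}.png",o[n]["pixels"][:,:,::-1]); pickle.dump(o[n],open(f"{n}{tag}.pkl","wb"))
    return o
def crop(f,x0,y0,w,h,k,name):
    cv2.imwrite(f"pics/{name}.png",cv2.resize(f["pixels"][y0:y0+h,x0:x0+w,::-1],None,fx=k,fy=k,interpolation=cv2.INTER_CUBIC))
def load(n,tag): return pickle.load(open(f"{n}{tag}.pkl","rb"))
E
python3 - <<'E'
from h import *
t=load("top",0); s=load("side",0)
a=cv2.resize(t["pixels"][130:290,110:310,::-1],(500,400),interpolation=cv2.INTER_CUBIC)
crop(t,170,140,120,140,4,"ct"); crop(s,160,230,140,100,5,"cs")
for n,f in (("top",t),("side",s)):
    X=cloud(f); 
    print(n,{k:X[v,u].round(3).tolist() for k,(u,v) in (dict(table=(300,290),up=(360,205),deck=(350,247),jar=(432,235),glue=(278,172),ham=(134,250)) if n=="top" else dict(table=(220,300),up=(318,165),deck=(325,205),glue=(241,205))).items()})
    np.save(n+"X0.npy",X)
E
```

```text
top {'table': [0.341, -0.063, -0.001], 'up': [0.625, -0.271, 0.159], 'deck': [0.494, -0.254, 0.014], 'jar': [0.531, -0.568, 0.014], 'glue': [0.761, 0.009, 0.119], 'ham': [0.501, 0.552, 0.025]}
side {'table': [0.658, 0.328, 0.001], 'up': [0.593, -0.261, 0.159], 'deck': [0.539, -0.233, 0.005], 'glue': [0.761, 0.019, 0.109]}
```

View pics/ct.png

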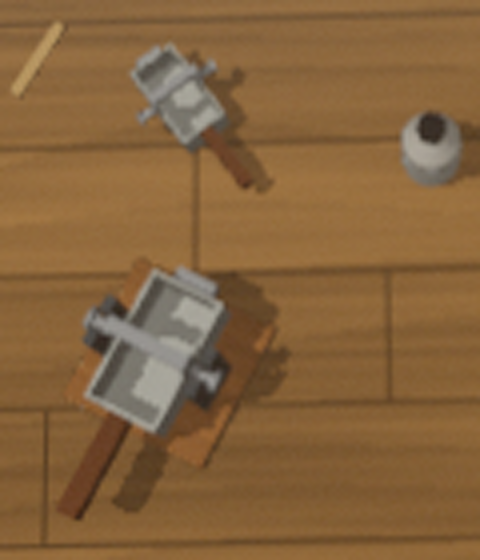

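View pics/cs.png

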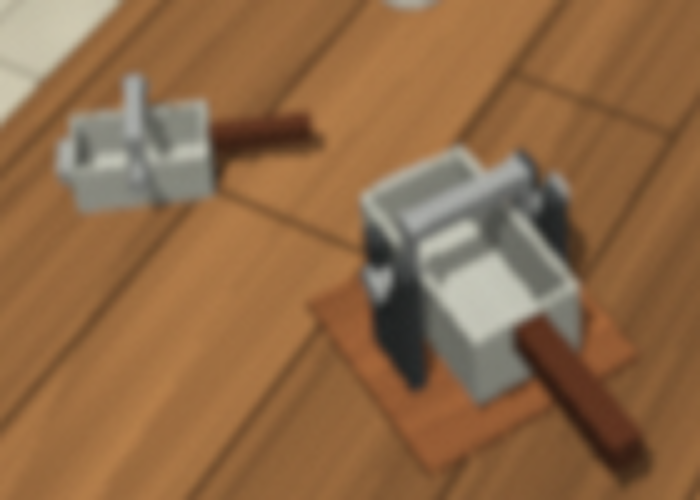

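The larger pan is the one in the stand (top crop: bar centre around full-frame pixel (208,226), handle end around (188,267)). Its footprint is clearly bigger than the loose pan's. Now I'll measure the pan, stand, shelf and bystanders.

Run:
```python
from h import *
t=load("top",0); s=load("side",0)
def rect(P): 
    r=cv2.minAreaRect((P[:,:2]*1000).astype(np.float32)); return np.round(r[0],1),np.round(r[1],1),round(r[2],1)
for n,f,box in (("top",t,(180,200,245,275)),("side",s,(220,240,300,330))):
    X=cloud(f); x0,y0,x1,y1=box; px=f["pixels"][y0:y1,x0:x1].astype(int); P=X[y0:y1,x0:x1]
    h=P[...,2]; 
    m=(h>.12)&(h<.145); print(n,"bar",m.sum(),rect(P[m]),np.median(P[m],0).round(3), h[m].max())
    hsv=cv2.cvtColor(f["pixels"],cv2.COLOR_RGB2HSV)[y0:y1,x0:x1].astype(int)
    m=(px[...,0]>px[...,2]*1.5)&(h>.072)&(h<.1); m2=m
    print("handle",m.sum(),rect(P[m]),np.median(P[m],0).round(3))
    gray=(px.max(2)-px.min(2)<35)
    m=gray&(h>.082)&(h<.1); print("rim",m.sum(),rect(P[m]))
# ray on plane measures, top view, px by eye from crop
uv=lambda L:[(170+a/4,140+b/4) for a,b in L]
print("bar ends inner(top z.135)",plane(t,uv([(112,328),(192,368)]),.135).round(4))
print("rim corners z.093 ",plane(t,uv([(152,272),(228,312),(162,432),(86,392)]),.093).round(4))
print("handle end z.09",plane(t,uv([(70,515),(115,420)]),.090).round(4))
print("discs z~.106",plane(t,uv([(92,320),(212,377)]),.100).round(4))
# shelf
X=cloud(t); P=X[180:270,305:405]; h=P[...,2]
m=(h>.15)&(h<.17); print("upper",m.sum(),rect(P[m]),h[m].mean()); 
m=(h>.007)&(h<.017); print("deck",m.sum(),rect(P[m]))
for nm,(a,b,c,d),lo,hi in (("glue",(265,160,295,192),.1,.13),("jar",(415,222,447,250),.06,.09),("ham",(115,210,155,285),.012,.06)):
    P=X[b:d,a:c]; m=(P[...,2]>lo)&(P[...,2]<hi); print(nm,rect(P[m]),P[m][:,2].max())
P=X[140:195,195:245]; m=P[...,2]>.01; print("small pan",rect(P[m]),P[m][:,2].max())
```

```text
top bar 106 (array([574.7, 264.9]), array([101.2,  25.2]), 65.8) [0.572 0.261 0.134] 0.14118593883325004
handle 203 (array([533.6, 270.2]), array([119.6, 239.4]), 79.8) [0.472 0.316 0.089]
rim 193 (array([569.9, 259.7]), array([118.8, 142.3]), 36.9)
side bar 189 (array([572.5, 267.4]), array([80.1, 20.5]), 59.7) [0.573 0.271 0.133] 0.13789836855777762
handle 305 (array([531.3, 281.9]), array([109.2, 231. ]), 80.1) [0.471 0.325 0.088]
rim 358 (array([572.2, 269.3]), array([122.1, 146. ]), 32.6)
bar ends inner(top z.135) [[0.5829 0.2921 0.135 ]
 [0.5461 0.2221 0.135 ]]
rim corners z.093  [[0.64   0.2645 0.093 ]
 [0.6017 0.1958 0.093 ]
 [0.4953 0.2545 0.093 ]
 [0.5325 0.3226 0.093 ]]
handle end z.09 [[0.4243 0.3359 0.09  ]
 [0.5072 0.297  0.09  ]]
discs z~.106 [[0.5962 0.3168 0.1   ]
 [0.5424 0.2093 0.1   ]]
upper 2772 (array([ 594.6, -259. ]), array([141.4, 239.7]), 8.4) 0.16019853716640103
deck 1093 (array([ 584.2, -279.5]), array([375.9, 336.4]), 89.8)
glue (array([763.8,   8.6]), array([26., 22.]), 0.8) 0.12473925814198529
jar (array([ 525.3, -548. ]), array([67.7, 66.9]), 29.8) 0.0890554299168415
ham (array([510., 541.]), array([242.9,  86.6]), 14.4) 0.03375102198835334
small pan (array([801.5, 250.3]), array([160.4,  98.6]), 17.6) 0.07302382615929273
```

```bash
cat >> h.py <<'E'
def tri(f,g,uf,ug):
    def M(f): K,d,R,t=cam(f); return np.c_[R,t]
    X=cv2.triangulatePoints(M(f),M(g),slopes(f,uf).T,slopes(g,ug).T); return (X[:3]/X[3]).T
E
python3 - <<'E'
from h import *
t=load("top",0); s=load("side",0)
print("cams",[(-cam(f)[2].T@cam(f)[3]).round(3) for f in (t,s)])
T=[(170+a/4,140+b/4) for a,b in [(152,272),(228,312),(162,432),(86,392)]]
S=[(160+a/5,230+b/5) for a,b in [(365,195),(462,150),(580,285),(475,340)]]
X=tri(t,s,T,S); print(X.round(4),X.mean(0)); 
print("side on plane",plane(s,S,.093).round(4),plane(s,S,.093).mean(0))
# bar ends inside straps: side
B=plane(s,[(160+a/5,230+b/5) for a,b in [(412,220),(522,165)]],.135); print("bar side",B.round(4),B.mean(0))
# foot corners, both
F=plane(t,[(170+a/4,140+b/4) for a,b in [(140,260),(275,325),(205,465),(68,392)]],.010); print("foot top",F.round(4),F.mean(0))
F=plane(s,[(160+a/5,230+b/5) for a,b in [(310,302),(635,352),(435,468)]],.010); print("foot side",F.round(4), (F[0]+F[1])/2)
crop(t,300,180,130,90,5,"csh"); crop(s,280,135,90,90,6,"css")
E
```

```text
cams [array([0.357, 0.025, 1.535]), array([0.166, 0.918, 1.039])]
[[0.6417 0.2654 0.09  ]
 [0.6086 0.199  0.0801]
 [0.4987 0.2574 0.079 ]
 [0.5335 0.3243 0.0853]] [0.5706235  0.26152055 0.08359765]
side on plane [[0.6415 0.2677 0.093 ]
 [0.6076 0.2095 0.093 ]
 [0.4959 0.2675 0.093 ]
 [0.5307 0.3291 0.093 ]] [0.56888409 0.26842045 0.093     ]
bar side [[0.587  0.2998 0.135 ]
 [0.5512 0.2348 0.135 ]] [0.56906807 0.26730051 0.135     ]
foot top [[0.6682 0.2899 0.01  ]
 [0.6022 0.161  0.01  ]
 [0.4716 0.2274 0.01  ]
 [0.543  0.3568 0.01  ]] [0.57123695 0.25878098 0.01      ]
foot side [[0.6679 0.3    0.01  ]
 [0.4718 0.2399 0.01  ]
 [0.5389 0.3664 0.01  ]] [0.56982104 0.26996782 0.01      ]
```

View pics/csh.png

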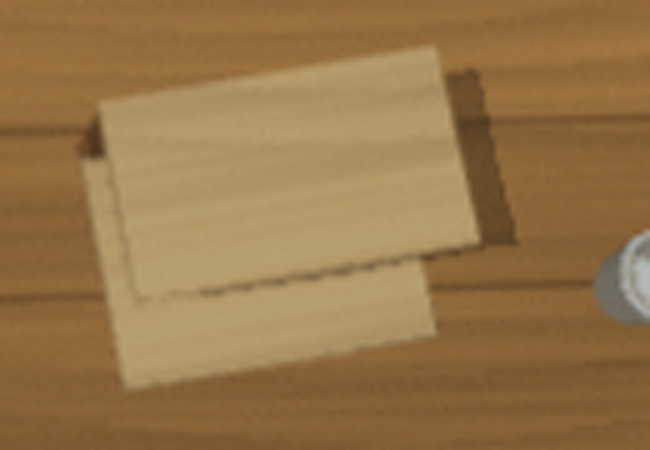

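View pics/css.png

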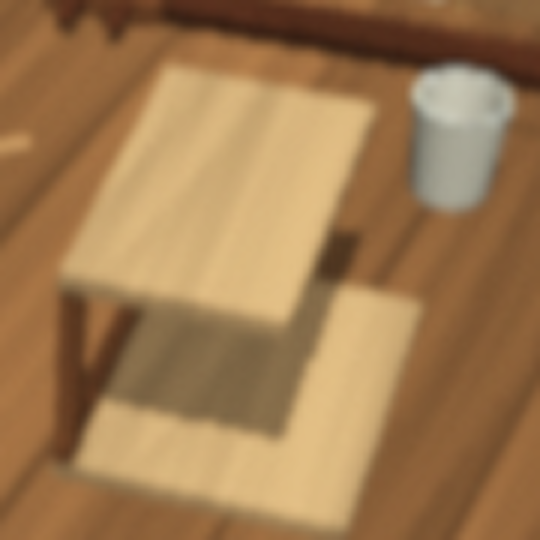

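Run:
```python
from h import *
s=arm.read_state(); R=cv2.Rodrigues(s["eef_rot"])[0]; print(R.round(3)); print("jaw yaw",np.degrees(np.arctan2(R[1,2],R[0,2])))
t=load("top",0); sd=load("side",0)
c=lambda L,x,y,k:[(x+(a+.5)/k-.5,y+(b+.5)/k-.5) for a,b in L]
U=plane(t,c([(100,102),(436,47),(480,243),(135,298)],300,180,5),.161); print("board top",U.round(4),U.mean(0))
U=plane(sd,c([(170,66),(375,105),(290,325),(62,278)],280,135,6),.161); print("board side",U.round(4),U.mean(0))
D=plane(t,c([(435,335),(125,388)],300,180,5),.012); print("deck front top",D.round(4), D.mean(0))
D=plane(sd,c([(420,300),(345,530)],280,135,6),.012); print("deck front side",D.round(4), D.mean(0))
```

```text
[[-0.94  -0.001  0.34 ]
 [-0.34   0.002 -0.94 ]
 [-0.    -1.    -0.002]]
jaw yaw -70.1295794155649
board top [[ 0.6452 -0.1318  0.161 ]
 [ 0.6786 -0.3677  0.161 ]
 [ 0.5405 -0.3873  0.161 ]
 [ 0.5091 -0.1494  0.161 ]] [ 0.59334095 -0.25906844  0.161     ]
board side [[ 0.679  -0.3614  0.161 ]
 [ 0.5431 -0.381   0.161 ]
 [ 0.5066 -0.1436  0.161 ]
 [ 0.6422 -0.1223  0.161 ]] [ 0.59273806 -0.25204121  0.161     ]
deck front top [[ 0.4918 -0.3924  0.012 ]
 [ 0.4585 -0.1577  0.012 ]] [ 0.47517661 -0.27503991  0.012     ]
deck front side [[ 0.496  -0.3906  0.012 ]
 [ 0.4593 -0.1522  0.012 ]] [ 0.47766598 -0.27136862  0.012     ]
```

Shelf: origin about (0.555, -0.262), yaw about +8.3°, with the front facing the robot. The deck and upper-board estimates agree within 3 mm.

Pan: about (0.570, 0.264), yaw about -28.5°. The two cameras differ in y by several mm, so I'll check against the tool itself once hovering.

Emit:
move_arm(moves=[0.02,0.04,0.03,0,0,4,0,0.06,0.12,0.05,0,0,8,0,0.085,0.165,0.06,0,0,12,0,0.11,0.21,0.06,0,0,16,0,0.135,0.26,0.06,0,0,20,0,0.16,0.31,0.06,0,0,24,0,0.185,0.36,0.06,0,0,28,0,0.21,0.41,0.06,0,0,32,0,0.235,0.46,0.06,0,0,36,0,0.26,0.51,0.06,0,0,40,0,0.285,0.555,0.06,0,0,41.6,0,0.31,0.6,0.06,0,0,41.6,0])

```text
clock: 1.6
ee_pos: [0.4887, 0.108, 0.2909]
eef_rot: [-0.932, 1.565, -1.566]
force: [1.1, -0.7, 0.0]
grip_width: 1.001
```

Emit:
move_arm(moves=[0.025,0.045,0,0,0,0,0,0.05,0.09,-0.02,0,0,0,0,0.07,0.13,-0.04,0,0,0,0,0.082,0.158,-0.06,0,0,0,0,0.082,0.158,-0.08,0,0,0,0,0.082,0.158,-0.09,0,0,0,0,0.082,0.158,-0.09,0,0,0,0])

```text
clock: 2.48
ee_pos: [0.5697, 0.2636, 0.2004]
eef_rot: [-0.933, 1.567, -1.566]
force: [-0.7, -0.2, -0.8]
grip_width: 0.998
```

Run:
```python
from h import *
s=arm.read_state(); R=cv2.Rodrigues(s["eef_rot"])[0]; print(s["ee_pos"],s["joints"].round(3),R[:,1].round(3),np.degrees(np.arctan2(R[1,2],R[0,2])),s["grip_width"],s["force"],s["clock"])
o=shot(1); crop(o["top"],160,170,120,110,5,"ct1"); crop(o["side"],190,200,130,130,5,"cs1")
```

```text
[0.56968664 0.26364056 0.20044111] [ 0.433  0.452  0.073  1.194 -0.     2.503] [-0.002 -0.001 -1.   ] -28.55133116523695 0.9982425279900501 [-0.65902857 -0.19923626 -0.81776897] 2.475
```

View pics/ct1.png

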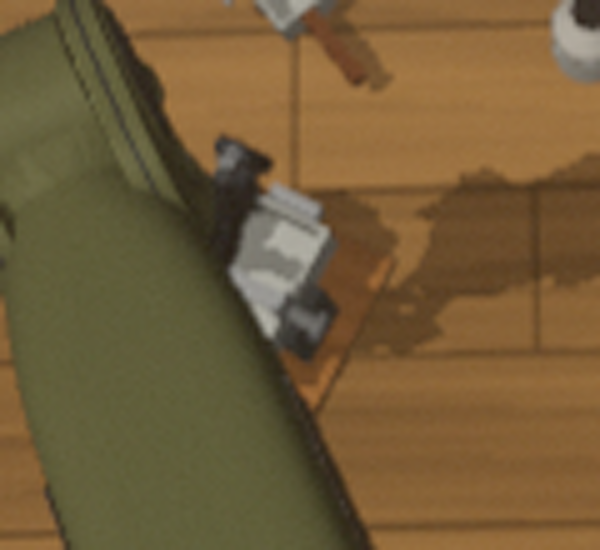

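View pics/cs1.png

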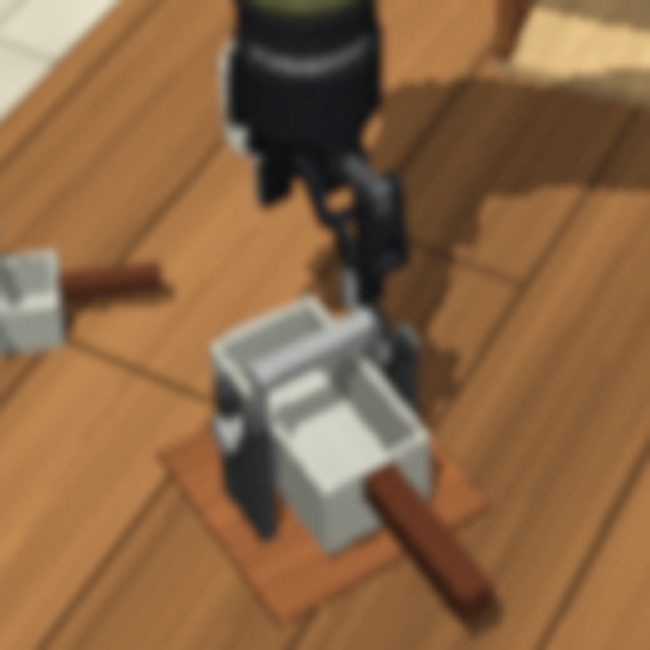

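Run:
```python
from h import *
a=np.radians(-28.55); d=np.array([np.cos(a),np.sin(a),0]); c=np.array([.5697,.2636,.2004])
for n in("side","top"):
    f=load(n,1); x0,y0=(190,200) if n=="side" else (160,170)
    P=[c+d*k+[0,0,.013] for k in(-.0425,.0425,-.057,.057)]
    uv=proj(f,P); print(n,((uv-[x0,y0]+.5)*5-.5).round(0).tolist())
f=load("side",1); 
# depth near fingertips
X=cloud(f); 
for u,v in((365,295),(360,285),(270,190),(385,230)): print(u,v,X[200+v//5,190+u//5].round(3))
crop(f,230,220,50,60,10,"cs1b")
```

```text
side [[359.0, 295.0], [278.0, 201.0], [374.0, 312.0], [265.0, 185.0]]
top [[181.0, 319.0], [244.0, 206.0], [170.0, 339.0], [254.0, 187.0]]
365 295 [0.523 0.293 0.225]
360 285 [0.523 0.297 0.237]
270 190 [0.609 0.246 0.222]
385 230 [0.507 0.298 0.288]
```

View pics/cs1b.png

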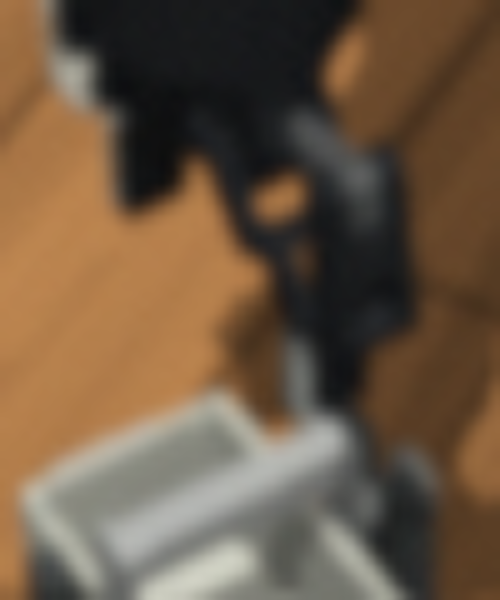

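The projected fingertips match the picture (near tip (359,295), far tip (278,201) in the crop), so the side calibration agrees with the arm. I'll descend over the bar and close gently.

Emit:
move_arm(moves=[0,0.001,-0.02,0,0,0,0,0,0.001,-0.04,0,0,0,0,0,0.001,-0.06,0,0,0,0,0,0.001,-0.075,0,0,0,0,0,0.001,-0.085,0,0,0,0,0,0.001,-0.092,0,0,0,0,0,0.001,-0.092,0,0,0,60,0,0.001,-0.092,0,0,0,110,0,0.001,-0.092,0,0,0,140,0,0.001,-0.092,0,0,0,160,0,0.001,-0.092,0,0,0,170,0,0.001,-0.092,0,0,0,170])

```text
clock: 4.08
ee_pos: [0.5704, 0.2653, 0.1094]
eef_rot: [-0.931, 1.566, -1.566]
force: [-0.8, -0.6, -0.3]
grip_width: 0.332
```

Run:
```python
from h import *
s=arm.read_state(); print(s["ee_pos"],s["grip_width"],s["force"],s["clock"])
o=shot(2); crop(o["side"],210,210,100,110,6,"cs2")
```

```text
[0.57044006 0.26528014 0.10935306] 0.3318483151869312 [-0.78782003 -0.56364152 -0.3246652 ] 4.075
```

View pics/cs2.png

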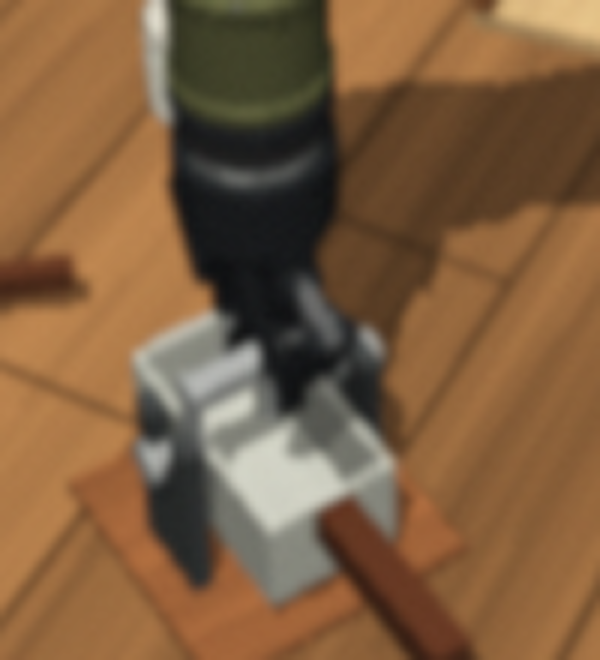

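The fingers straddle the bar near its middle (crop (290,360)) and the pan hasn't moved. Closing.

Emit:
move_arm(moves=[0,0,0,0,0,0,185,0,0,0,0,0,0,195,0,0,0,0,0,0,205,0,0,0,0,0,0,215,0,0,0,0,0,0,230,0,0,0,0,0,0,255,0,0,0,0,0,0,255,0,0,0,0,0,0,255])

```text
clock: 5.18
ee_pos: [0.5707, 0.2652, 0.1095]
eef_rot: [-0.93, 1.565, -1.566]
force: [1.5, -0.8, 2.8]
grip_width: 0.151
```

Run:
```python
from h import *
s=arm.read_state(); print(s["ee_pos"],s["grip_width"]*85,s["force"],s["ft_torque"],s["clock"])
o=shot(3); crop(o["side"],210,210,100,110,6,"cs3")
```

```text
[0.57069738 0.2652236  0.10950292] 12.874124432400746 [ 1.52993451 -0.80787372  2.78284791] [-0.27704865 -0.23668623  0.02325598] 5.175
```

View pics/cs3.png

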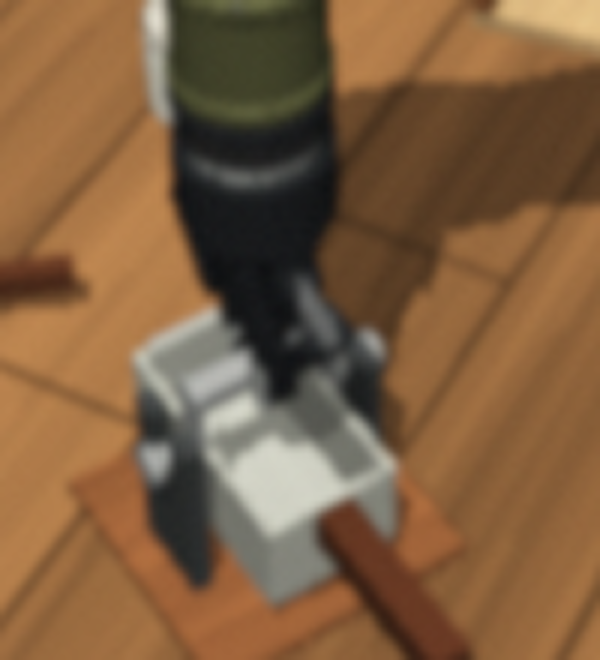

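Gripped: the opening reads about 13 mm, the bar is 14 mm, and the pan is still level. Lifting straight up, slowly.

Emit:
move_arm(moves=[0,0,0.005,0,0,0,255,0,0,0.012,0,0,0,255,0,0,0.02,0,0,0,255,0,0,0.03,0,0,0,255,0,0,0.04,0,0,0,255,0,0,0.052,0,0,0,255,0,0,0.064,0,0,0,255,0,0,0.076,0,0,0,255,0,0,0.088,0,0,0,255,0,0,0.1,0,0,0,255,0,0,0.11,0,0,0,255,0,0,0.11,0,0,0,255])

```text
clock: 6.78
ee_pos: [0.5711, 0.2656, 0.2204]
eef_rot: [-0.929, 1.565, -1.565]
force: [0.6, 0.2, -3.1]
grip_width: 0.15
```

Run:
```python
from h import *
s=arm.read_state(); print(s["ee_pos"],s["grip_width"]*85,s["force"],s["ft_torque"],s["clock"],s["joints"])
o=shot(4); crop(o["side"],190,170,130,140,4,"cs4")
X=cloud(o["top"]); t=o["top"]; p=t["pixels"]
# bench shavings / clear area check around (.47,0): heights
m=(X[...,2]>.004)&(X[...,0]>.28)&(X[...,0]<.62)&(abs(X[...,1])<.11); print("in area",m.sum(), [X[m][:,i].min().round(3) for i in range(3)] if m.any() else "")
```

```text
[0.57105922 0.26556484 0.22041915] 12.755678006491545 [ 0.58611886  0.16350106 -3.07028383] [0.01325271 0.01652512 0.00379359] 6.775 [4.35270454e-01 4.45340570e-01 1.13659207e-01 1.23709713e+00
 3.79937876e-05 2.50400823e+00]
in area 1193 [np.float64(0.28), np.float64(-0.11), np.float64(0.004)]
```

View pics/cs4.png

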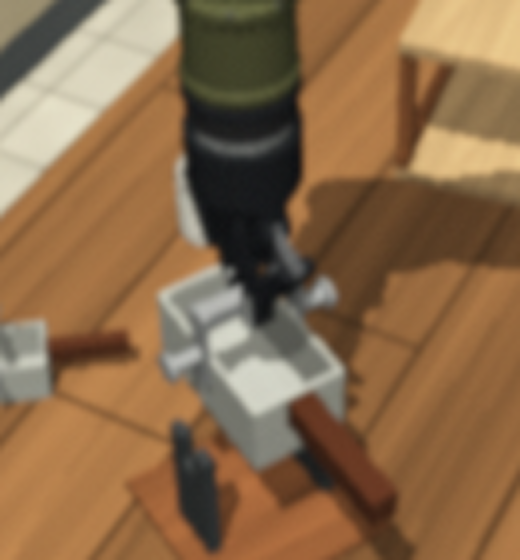

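View pics/top4.png

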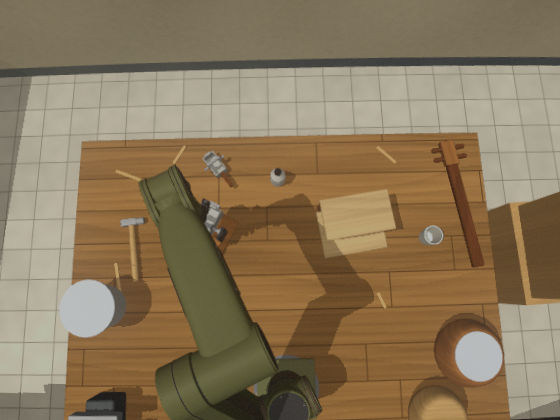

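The pan is clear and level (3 N of weight on the wrist), with the pins above the uprights. The bench around (0.48, 0) is open. I'll carry it there while turning it to the shelf's heading (+37°).

Emit:
move_arm(moves=[-0.003,-0.008,0.005,0,0,0,255,-0.008,-0.024,0.01,0,0,2,255,-0.016,-0.046,0.01,0,0,5,255,-0.025,-0.072,0.01,0,0,9,255,-0.035,-0.1,0.01,0,0,13,255,-0.045,-0.13,0.01,0,0,17,255,-0.055,-0.16,0.01,0,0,21,255,-0.065,-0.19,0.01,0,0,25,255,-0.075,-0.218,0.01,0,0,29,255,-0.083,-0.242,0.005,0,0,33,255,-0.088,-0.258,0,0,0,36,255,-0.091,-0.266,0,0,0,37,255])

```text
clock: 8.38
ee_pos: [0.4782, -0.0018, 0.2191]
eef_rot: [-1.276, 1.101, -1.1]
force: [-0.3, 0.3, -3.7]
grip_width: 0.159
```

Emit:
move_arm(moves=[0,0,-0.01,0,0,0,255,0,0,-0.025,0,0,0,255,0,0,-0.042,0,0,0,255,0,0,-0.06,0,0,0,255,0,0,-0.078,0,0,0,255,0,0,-0.095,0,0,0,255,0,0,-0.11,0,0,0,255,0,0,-0.122,0,0,0,255,0,0,-0.13,0,0,0,255,0,0,-0.136,0,0,0,255,0,0,-0.136,0,0,0,255])

```text
clock: 9.75
ee_pos: [0.4793, -0.0007, 0.0831]
eef_rot: [-1.276, 1.1, -1.099]
force: [-0.0, -0.3, -3.7]
grip_width: 0.149
```

Run:
```python
from h import *
s=arm.read_state(); print(s["ee_pos"],s["grip_width"]*85,s["force"],s["ft_torque"],s["clock"],s["joints"])
o=shot(5); crop(o["side"],250,190,130,140,4,"cs5")
```

```text
[ 0.47928852 -0.00069941  0.08307485] 12.654895099069291 [-0.01114086 -0.32614734 -3.65956779] [-0.0259696   0.03693462  0.04798693] 9.75 [-1.46340941e-03  3.00676772e-01 -5.02534484e-01  7.68039762e-01
  6.19596638e-06  1.42151399e+00]
```

View pics/cs5.png

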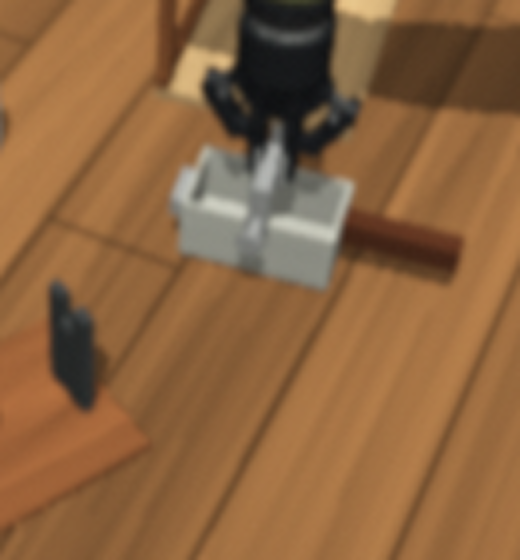

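The pan hangs level just above the bench (crop (255,230)). I'll lower it the last few mm and watch the force.

Emit:
move_arm(moves=[0,0,-0.0015,0,0,0,255,0,0,-0.003,0,0,0,255,0,0,-0.004,0,0,0,255,0,0,-0.005,0,0,0,255,0,0,-0.006,0,0,0,255,0,0,-0.006,0,0,0,255])

```text
clock: 10.6
ee_pos: [0.4798, -0.0007, 0.0776]
eef_rot: [-1.275, 1.099, -1.1]
force: [0.8, -0.0, -1.2]
grip_width: 0.151
```

Emit:
move_arm(moves=[0,0,-0.0005,0,0,0,255,0,0,-0.001,0,0,0,255,0,0,-0.0015,0,0,0,255,0,0,-0.0015,0,0,0,255])

```text
clock: 11.1
ee_pos: [0.4808, -0.0006, 0.0769]
eef_rot: [-1.273, 1.098, -1.101]
force: [0.8, 0.4, 6.5]
grip_width: 0.15
```

The pan has contacted the bench (force now +6.5 N). Opening gradually.

Emit:
move_arm(moves=[0,0,0,0,0,0,215,0,0,0,0,0,0,200,0,0,0,0,0,0,180,0,0,0,0,0,0,140,0,0,0,0,0,0,80,0,0,0,0,0,0,40,0,0,0,0,0,0,40,0,0,0.01,0,0,0,40,0,0,0.03,0,0,0,40,0,0,0.06,0,0,0,40,0,0,0.1,0,0,0,40,0,0,0.14,0,0,0,40])

```text
clock: 12.6
ee_pos: [0.4793, -0.0007, 0.2177]
eef_rot: [-1.275, 1.099, -1.1]
force: [0.7, -0.9, -0.1]
grip_width: 0.845
```

Emit:
move_arm(moves=[-0.02,0,0.02,0,0,9,40,-0.06,-0.01,0.03,0,0,18,40,-0.11,-0.02,0.03,0,0,27,40,-0.15,-0.03,0.03,0,0,36,40,-0.15,-0.03,0.03,0,0,45,40,-0.15,-0.03,0.03,0,0,54,40,-0.15,-0.03,0.03,0,0,63,40,-0.15,-0.03,0.03,0,0,72,40,-0.15,-0.03,0.03,0,0,81,40,-0.15,-0.03,0.03,0,0,90,40])

```text
clock: 13.85
ee_pos: [0.3294, -0.0307, 0.2465]
eef_rot: [-1.568, -0.121, 0.119]
force: [-0.3, -0.6, 0.3]
grip_width: 0.845
```

Run:
```python
from h import *
s=arm.read_state(); R=cv2.Rodrigues(s["eef_rot"])[0]; print(s["ee_pos"],s["joints"].round(2),R.round(3).tolist(),s["grip_width"],s["force"],s["clock"])
o=shot(6); crop(o["side"],230,160,150,140,5,"cs6"); crop(o["top"],200,200,150,130,5,"ct6")
```

```text
[ 0.32939087 -0.0307284   0.24651398] [-0.09 -0.09 -0.49  1.17 -0.   -0.25] [[0.988, 0.001, -0.152], [0.152, -0.0, 0.988], [0.001, -1.0, -0.0]] 0.8453844936749032 [-0.32942642 -0.64303699  0.32160182] 13.85
```

View pics/cs6.png

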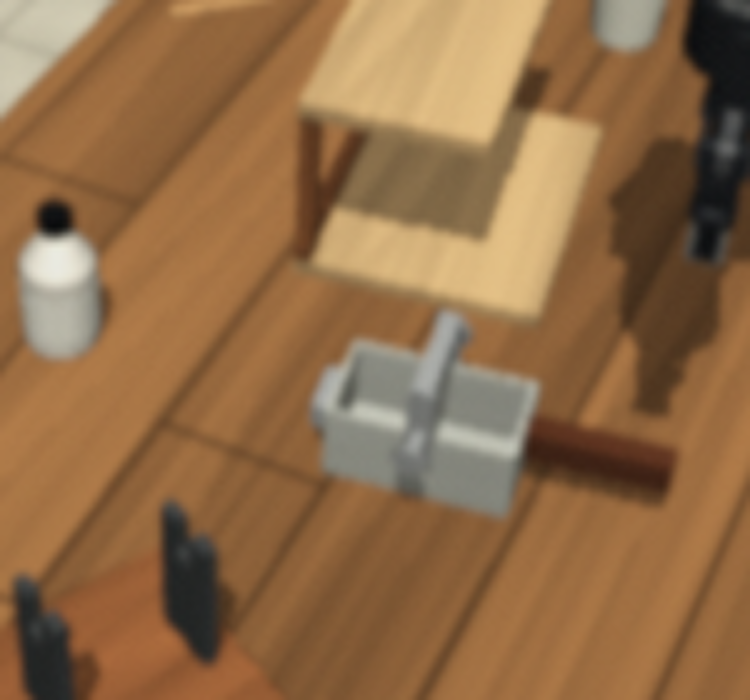

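View pics/ct6.png

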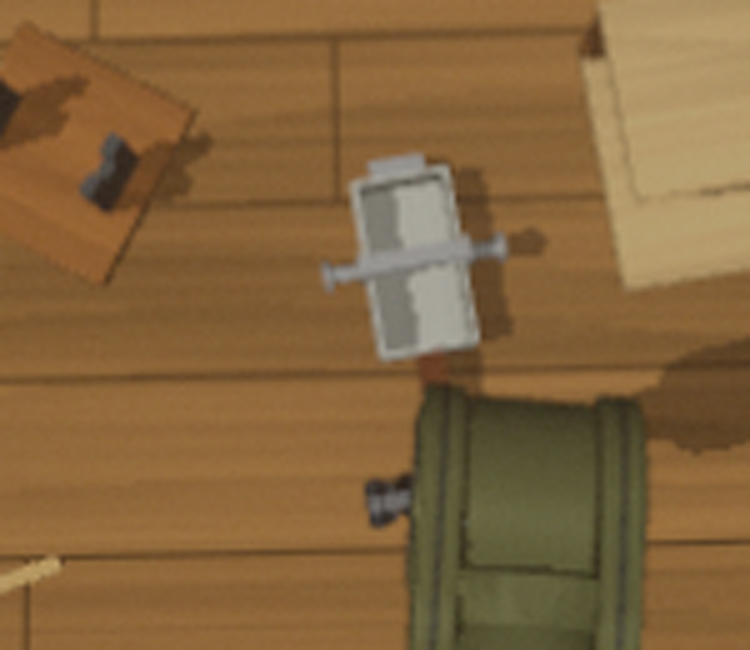

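The pan stands upright and released at side crop (430,430), with its handle toward the robot. The bottle, stand and shelf are undisturbed. Next I'll measure its pose for the handle grasp.

Run:
```python
from h import *
t=load("top",6); s=load("side",6)
c=lambda L,x,y,k:[(x+(a+.5)/k-.5,y+(b+.5)/k-.5) for a,b in L]
P=plane(t,c([(350,183),(445,165),(480,342),(380,360)],200,200,5),.060); print("rim top",P.round(4),P.mean(0).round(4))
print("yaw",np.degrees(np.arctan2(*(P[0]-P[3])[1::-1])),np.degrees(np.arctan2(*(P[1]-P[2])[1::-1])))
P=plane(s,c([(322,437),(360,342),(538,380),(510,467)],230,160,5)[:0]+c([(360,342),(538,380)],230,160,5),.060); print("side rim far edge",P.round(4))
P=plane(s,c([(673,458)],230,160,5),.057); print("handle end top side",P.round(4))
# handle mask from side
X=cloud(s); hsv=cv2.cvtColor(s["pixels"],cv2.COLOR_RGB2HSV)
m=(X[...,2]>.045)&(X[...,2]<.07)&(X[...,0]>.28)&(X[...,0]<.42)&(abs(X[...,1])<.08)
Q=X[m]; print(m.sum(),Q.mean(0).round(4)); vx,vy,x0,y0=cv2.fitLine(Q[:,:2].astype(np.float32),cv2.DIST_L2,0,.01,.01).ravel()
print("handle line yaw",np.degrees(np.arctan(vy/vx)),x0,y0,Q[:,0].min(),Q[:,0].max())
```

```text
rim top [[ 0.5364  0.0447  0.06  ]
 [ 0.5478 -0.0249  0.06  ]
 [ 0.4194 -0.0461  0.06  ]
 [ 0.4084  0.0259  0.06  ]] [ 4.78e-01 -1.00e-04  6.00e-02]
yaw 8.324585469553613 9.3876361852403
side rim far edge [[ 0.5451 -0.0211  0.06  ]
 [ 0.4228 -0.0435  0.06  ]]
handle end top side [[ 0.3195 -0.02    0.057 ]]
236 [ 0.3716 -0.009   0.0543]
handle line yaw 14.422896 0.37164533 -0.009001529 0.31692763246710437 0.4199754568589451
```

Emit:
move_arm(moves=[0.01,0.004,-0.03,1.2,-7.9,0,60,0.02,0.008,-0.07,2.2,-14.8,0,80,0.03,0.012,-0.11,3,-19.8,0,80,0.038,0.014,-0.135,3,-19.8,0,80,0.041,0.015,-0.151,3,-19.8,0,80,0.041,0.015,-0.151,3,-19.8,0,80])

```text
clock: 14.7
ee_pos: [0.3693, -0.0156, 0.094]
eef_rot: [-1.523, -0.383, -0.158]
force: [-0.4, -0.1, 0.8]
grip_width: 0.687
```

Run:
```python
from h import *
s=arm.read_state(); R=cv2.Rodrigues(s["eef_rot"])[0]; print(s["ee_pos"],s["joints"].round(2),R.round(3).tolist(),s["grip_width"],s["force"],s["clock"])
o=shot(7); crop(o["side"],270,170,120,110,6,"cs7")
```

```text
[ 0.3693348  -0.01556374  0.09398281] [-0.12 -0.1  -1.03  0.31  0.09 -0.25] [[0.931, 0.336, -0.146], [0.136, 0.052, 0.989], [0.34, -0.94, 0.002]] 0.6873661964414908 [-0.37361563 -0.14599581  0.84514443] 14.7
```

View pics/cs7.png

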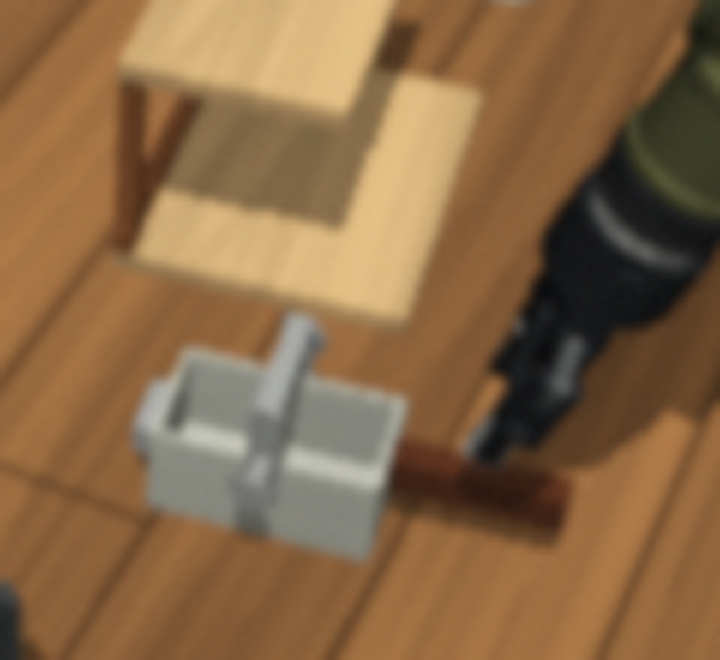

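The tool is tilted 20° and aligned above the handle (tip at crop (485,455)). I'll advance along the finger axis and close.

Emit:
move_arm(moves=[0.006,0.001,-0.016,0,0,0,80,0.012,0.002,-0.032,0,0,0,80,0.018,0.003,-0.048,0,0,0,80,0.024,0.0035,-0.063,0,0,0,80,0.024,0.0035,-0.063,0,0,0,120,0.024,0.0035,-0.063,0,0,0,150,0.024,0.0035,-0.063,0,0,0,165,0.024,0.0035,-0.063,0,0,0,175,0.024,0.0035,-0.063,0,0,0,185,0.024,0.0035,-0.063,0,0,0,200,0.024,0.0035,-0.063,0,0,0,255,0.024,0.0035,-0.063,0,0,0,255])

```text
clock: 16.3
ee_pos: [0.3945, -0.0121, 0.0322]
eef_rot: [-1.523, -0.388, -0.159]
force: [-3.4, -0.6, 8.6]
grip_width: 0.225
```

Run:
```python
from h import *
s=arm.read_state(); R=cv2.Rodrigues(s["eef_rot"])[0]; print(s["ee_pos"],s["joints"].round(2),R.round(3).tolist(),s["grip_width"]*85,s["force"],s["clock"])
o=shot(8); crop(o["side"],270,170,120,110,6,"cs8")
```

```text
[ 0.39454323 -0.01213625  0.03220444] [-0.1   0.09 -1.11  0.04  0.09 -0.23] [[0.929, 0.339, -0.148], [0.138, 0.052, 0.989], [0.343, -0.939, 0.001]] 19.101389234277764 [-3.35693042 -0.57058035  8.59163376] 16.3
```

View pics/cs8.png

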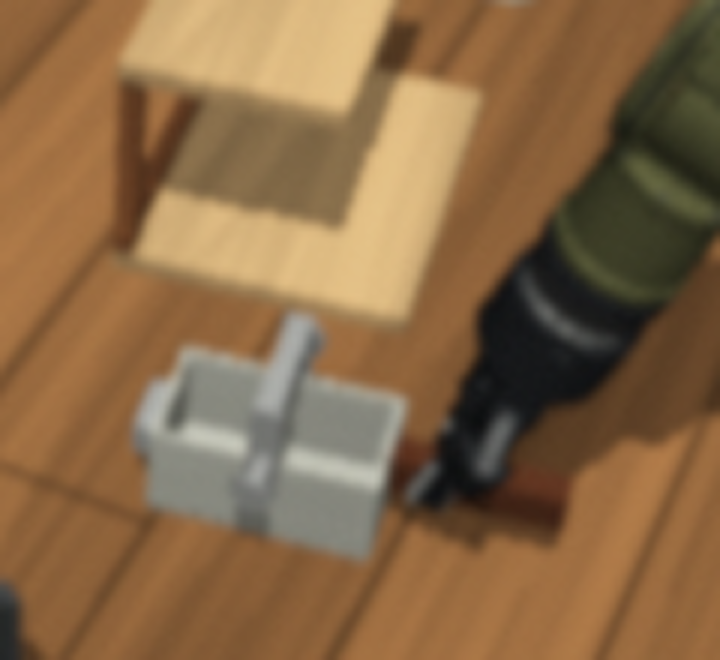

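The handle is gripped (19 mm reading for a 20 mm handle). I'll lift 30 mm slowly and check for droop.

Emit:
move_arm(moves=[0,0,0.003,0,0,0,255,0,0,0.007,0,0,0,255,0,0,0.012,0,0,0,255,0,0,0.018,0,0,0,255,0,0,0.024,0,0,0,255,0,0,0.03,0,0,0,255,0,0,0.03,0,0,0,255])

```text
clock: 17.27
ee_pos: [0.3951, -0.0123, 0.0625]
eef_rot: [-1.524, -0.388, -0.159]
force: [-0.8, -0.9, -3.4]
grip_width: 0.223
```

Run:
```python
from h import *
s=arm.read_state(); print(s["ee_pos"],s["grip_width"]*85,s["force"],s["ft_torque"],s["clock"])
o=shot(9); crop(o["side"],270,170,120,110,6,"cs9")
```

```text
[ 0.3950632  -0.01229575  0.0625364 ] 18.95208918183703 [-0.78058115 -0.86671381 -3.4281905 ] [-0.10959601  0.86161599 -0.05673644] 17.275
```

View pics/cs9.png

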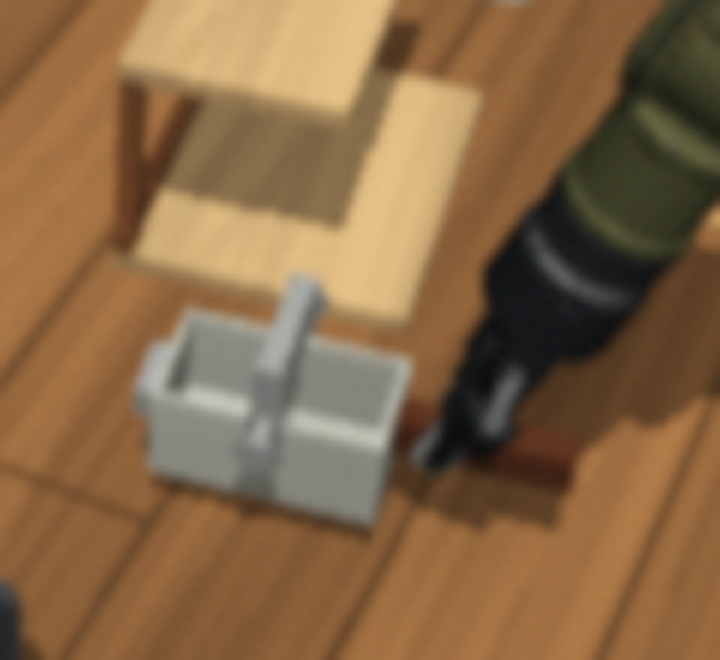

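Almost no droop, and about 30 mm under the pan. The pan is already at shelf x ≈ -36 mm, y ≈ +270 mm with its heading aligned. The shelf's sides are open, with about 17 mm clear above and below, so I'll slide it in sideways and look partway.

Emit:
move_arm(moves=[0.0007,-0.005,0,0,0,0,255,0.002,-0.014,0,0,0,0,255,0.0045,-0.03,0,0,0,0,255,0.0075,-0.05,0,0,0,0,255,0.0105,-0.07,0,0,0,0,255,0.0135,-0.09,0,0,0,0,255,0.016,-0.107,0,0,0,0,255,0.0175,-0.117,0,0,0,0,255,0.0177,-0.12,0,0,0,0,255,0.0177,-0.12,0,0,0,0,255])

```text
clock: 18.62
ee_pos: [0.4119, -0.1321, 0.0616]
eef_rot: [-1.523, -0.387, -0.158]
force: [-0.5, -0.7, -3.5]
grip_width: 0.223
```

Run:
```python
from h import *
s=arm.read_state(); R=cv2.Rodrigues(s["eef_rot"])[0]; print(s["ee_pos"],s["joints"].round(2),R[:,1].round(3),s["force"],s["clock"])
o=shot(10); crop(o["side"],270,130,120,120,6,"cs10"); crop(o["top"],240,170,170,130,4,"ct10")
```

```text
[ 0.41185865 -0.13211381  0.061628  ] [-0.46  0.1  -0.94  0.23  0.2  -0.57] [ 0.338  0.052 -0.94 ] [-0.53614547 -0.703199   -3.49236074] 18.625
```

View pics/cs10.png

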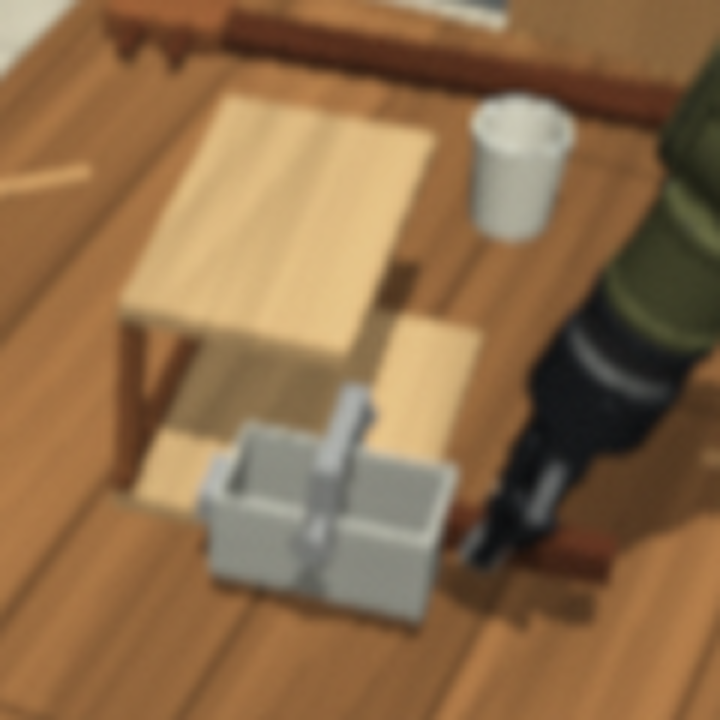

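View pics/ct10.png

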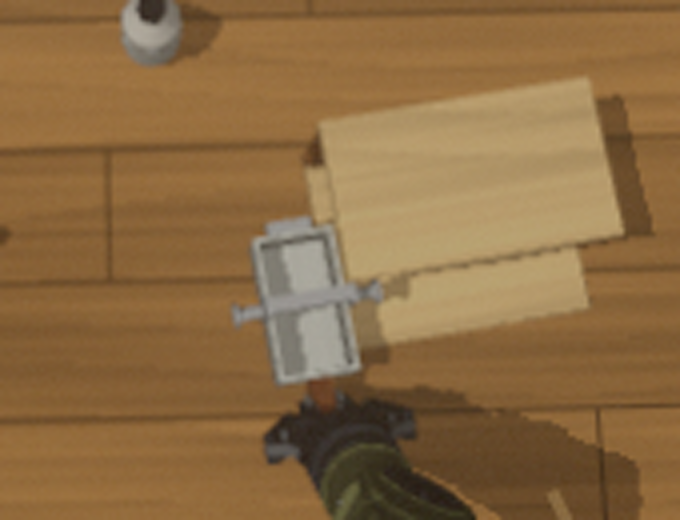

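Run:
```python
from h import *
t=load("top",10); s=load("side",10)
c=lambda L,x,y,k:[(x+(a+.5)/k-.5,y+(b+.5)/k-.5) for a,b in L]
P=plane(t,c([(252,242),(330,226),(360,370),(278,383)],240,170,4),.089); print(P.mean(0).round(4),np.degrees(np.arctan2(*(P[0]-P[3])[1::-1])),np.degrees(np.arctan2(*(P[1]-P[2])[1::-1])))
B=plane(t,c([(320,122),(588,78),(624,235),(352,278)],240,170,4),.161); e=B[3]-B[2]; print("board",B.mean(0).round(4),np.degrees(np.arctan2(-e[0],e[1])))
# bar height at ends by triangulation: strap top near (+y) side & bench height of base corners
T=c([(252,242),(330,226),(360,370),(278,383)],240,170,4)
S=c([(215,505),(248,425),(457,468),(440,552)],270,130,6)
print("tri rim",tri(t,s,T,S).round(4))
```

```text
[ 0.4945 -0.1193  0.089 ] 8.28805246808507 9.095698960648285
board [ 0.593  -0.2598  0.161 ] 7.457976590866359
tri rim [[ 0.5544 -0.0746  0.0792]
 [ 0.5656 -0.1453  0.0835]
 [ 0.4378 -0.1655  0.0849]
 [ 0.4251 -0.0934  0.0831]]
```

The measured pan centre (0.495, -0.119) matches what I expect from the tool (0.496, -0.120), and yaw is aligned to about 1°. Continuing in sideways, then inward.

Emit:
move_arm(moves=[0.0007,-0.005,0,0,0,0,255,0.002,-0.014,0,0,0,0,255,0.0045,-0.03,0,0,0,0,255,0.0075,-0.05,0,0,0,0,255,0.0105,-0.07,0,0,0,0,255,0.0135,-0.09,0,0,0,0,255,0.0165,-0.11,0,0,0,0,255,0.019,-0.128,0,0,0,0,255,0.021,-0.141,0,0,0,0,255,0.025,-0.146,0,0,0,0,255,0.031,-0.146,0,0,0,0,255,0.038,-0.145,0,0,0,0,255])

```text
clock: 20.23
ee_pos: [0.4504, -0.2765, 0.0617]
eef_rot: [-1.523, -0.387, -0.158]
force: [0.2, -0.3, -3.6]
grip_width: 0.223
```

Emit:
move_arm(moves=[0.007,0.001,0,0,0,0,255,0.014,0.002,0,0,0,0,255,0.02,0.003,0,0,0,0,255,0.02,0.003,-0.003,0,0,0,255,0.02,0.003,-0.007,0,0,0,255,0.02,0.003,-0.01,0,0,0,255,0.02,0.003,-0.012,0,0,0,255,0.02,0.003,-0.012,0,0,0,255])

```text
clock: 21.22
ee_pos: [0.4699, -0.2742, 0.0495]
eef_rot: [-1.523, -0.386, -0.158]
force: [-0.1, -0.2, -4.1]
grip_width: 0.222
```

Run:
```python
from h import *
s=arm.read_state(); R=cv2.Rodrigues(s["eef_rot"])[0]; print(s["ee_pos"],s["joints"].round(2),R[:,1].round(3),s["force"],s["ft_torque"],s["clock"])
o=shot(11); crop(o["side"],270,130,120,100,6,"cs11"); crop(o["top"],290,170,130,130,4,"ct11")
```

```text
[ 0.46985335 -0.2741561   0.04953021] [-0.68  0.31 -0.68  0.34  0.25 -0.79] [ 0.338  0.052 -0.94 ] [-0.0809795  -0.17763637 -4.10635594] [-0.18677768  0.88600559 -0.03756113] 21.225
```

View pics/cs11.png

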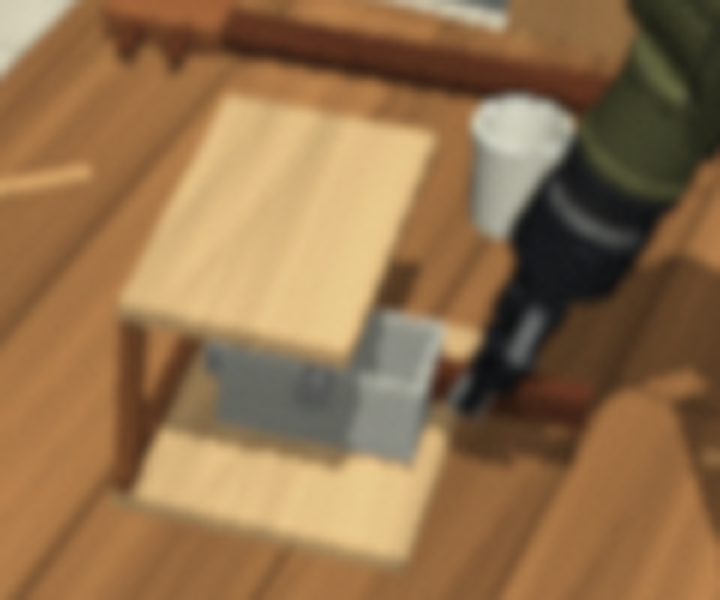

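View pics/ct11.png

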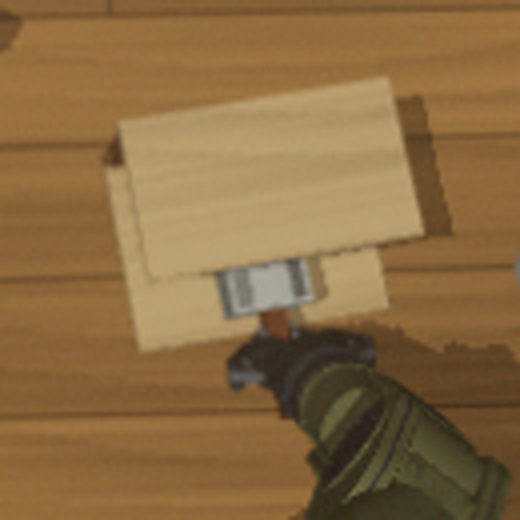

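The pan is under the board, roughly centred on the deck, with its handle out of the front (top crop: rim's front edge (225,318)-(313,303)). I'll check where that edge sits relative to the deck's front edge.

Run:
```python
from h import *
t=load("top",11); s=load("side",11)
c=lambda L,x,y,k:[(x+(a+.5)/k-.5,y+(b+.5)/k-.5) for a,b in L]
a=np.radians(8.3); ex=np.array([np.cos(a),np.sin(a)]); ey=np.array([-ex[1],ex[0]]); o=np.array([.5545,-.2615])
sh=lambda P:np.c_[(P[:,:2]-o)@ex,(P[:,:2]-o)@ey].round(4)
print("rim -x edge top",sh(plane(t,c([(225,318),(313,303)],290,170,4),.077)))
print("deck front top",sh(plane(t,c([(139,351),(388,306)],290,170,4),.012)))
print("rim -x edge side",sh(plane(s,c([(442,322),(418,383)],270,130,6),.077)))
print("base corner side",sh(plane(s,c([(410,462)],270,130,6),.018)), "deck corner",sh(plane(s,c([(408,562)],270,130,6),.012)))
```

```text
rim -x edge top [[-0.0679  0.0443]
 [-0.0682 -0.0364]]
deck front top [[-0.0805  0.1175]
 [-0.0792 -0.121 ]]
rim -x edge side [[-0.0605 -0.0344]
 [-0.0593  0.0315]]
base corner side [[-0.0622  0.0382]] deck corner [[-0.0805  0.1231]]
```

Pan at shelf x ≈ -3 to +4 mm, y ≈ 0 to +4 mm, well inside the window. Lowering gently onto the deck.

Emit:
move_arm(moves=[0,0,-0.0015,0,0,0,255,0,0,-0.003,0,0,0,255,0,0,-0.004,0,0,0,255,0,0,-0.005,0,0,0,255,0,0,-0.005,0,0,0,255])

```text
clock: 21.95
ee_pos: [0.4702, -0.2742, 0.0449]
eef_rot: [-1.524, -0.387, -0.158]
force: [0.3, -0.9, -3.5]
grip_width: 0.219
```

Emit:
move_arm(moves=[0,0,-0.0007,0,0,0,255,0,0,-0.0014,0,0,0,255,0,0,-0.0014,0,0,0,255])

```text
clock: 22.32
ee_pos: [0.4704, -0.2744, 0.0443]
eef_rot: [-1.524, -0.388, -0.159]
force: [-3.7, 0.4, 5.9]
grip_width: 0.226
```

Contact at +12.1 mm relative to the bench grasp, which is the deck height. Releasing slowly and backing out along the finger axis.

Emit:
move_arm(moves=[0,0,0,0,0,0,205,0,0,0,0,0,0,190,0,0,0,0,0,0,175,0,0,0,0,0,0,155,0,0,0,0,0,0,130,0,0,0,0,0,0,110,0,0,0,0,0,0,100,0,0,0,0,0,0,100,-0.003,-0.0005,0.009,0,0,0,100,-0.01,-0.0015,0.028,0,0,0,100,-0.02,-0.003,0.056,0,0,0,100,-0.03,-0.0045,0.085,0,0,0,100])

```text
clock: 23.82
ee_pos: [0.4396, -0.2787, 0.1297]
eef_rot: [-1.524, -0.387, -0.158]
force: [-0.5, -0.8, 0.2]
grip_width: 0.608
```

Emit:
move_arm(moves=[-0.02,0,0.04,0,0,0,100,-0.05,0.01,0.08,0,0,0,100,-0.1,0.05,0.11,0,0,0,100,-0.12,0.09,0.13,0,0,0,100,-0.12,0.12,0.13,0,0,0,100,-0.12,0.12,0.13,0,0,0,100])

```text
clock: 24.58
ee_pos: [0.3194, -0.1573, 0.2593]
eef_rot: [-1.525, -0.39, -0.158]
force: [-0.2, -0.2, 0.6]
grip_width: 0.609
```

Run:
```python
from h import *
s=arm.read_state(); print(s["ee_pos"],s["force"],s["grip_width"],s["clock"])
o=shot(12); crop(o["side"],270,130,120,100,6,"cs12"); crop(o["top"],290,170,130,130,5,"ct12")
```

```text
[ 0.31936599 -0.15726114  0.25927141] [-0.23879421 -0.20519625  0.63319377] 0.6087185740652956 24.575
```

View pics/cs12.png

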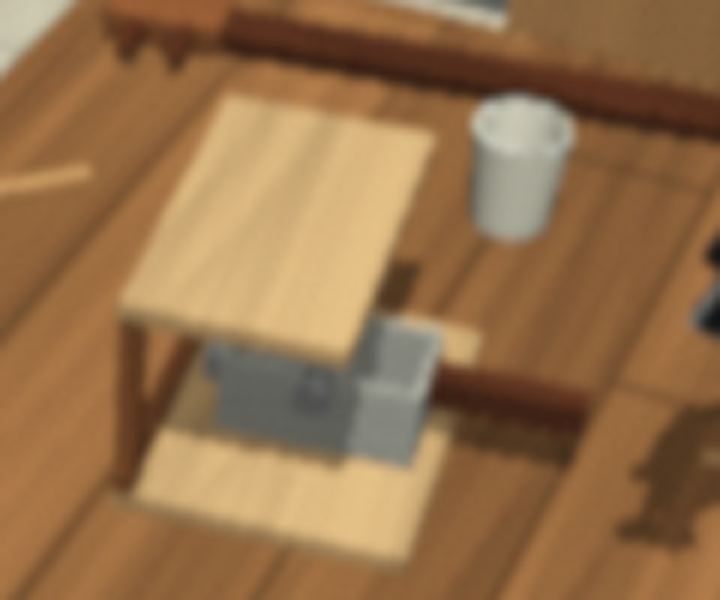

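View pics/ct12.png

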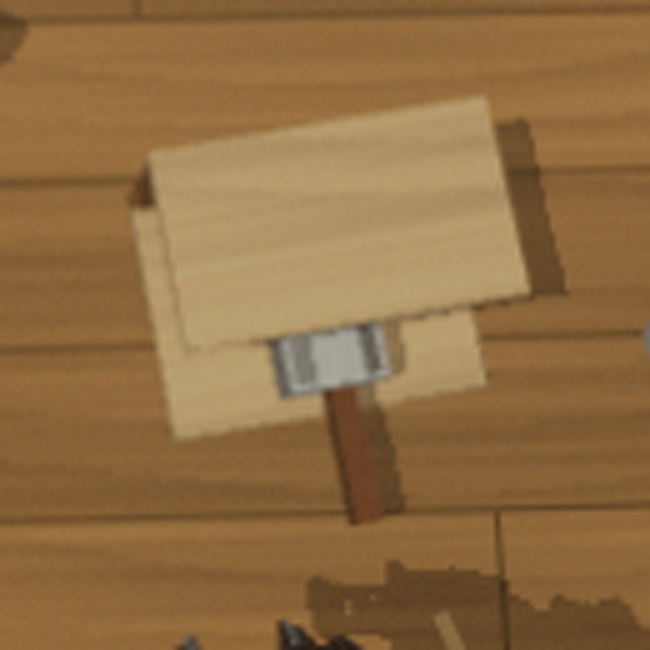

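View pics/top12.png

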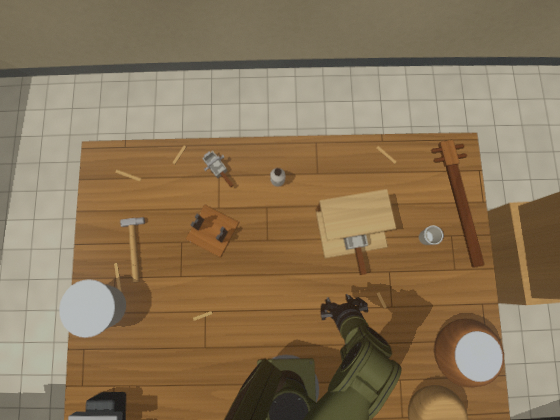

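Run:
```python
from h import *
t=load("top",12); s=load("side",12)
c=lambda L,x,y,k:[(x+(a+.5)/k-.5,y+(b+.5)/k-.5) for a,b in L]
a=np.radians(8.3); ex=np.array([np.cos(a),np.sin(a)]); ey=np.array([-ex[1],ex[0]]); o=np.array([.5545,-.2615])
sh=lambda P:np.c_[(P[:,:2]-o)@ex,(P[:,:2]-o)@ey,P[:,2]].round(4)
print("rim edge top",sh(plane(t,c([(279,398),(390,377)],290,170,5),.072)))
print("rim edge side",sh(plane(s,c([(441,328),(417,388)],270,130,6),.072)))
print("handle end top",sh(plane(t,c([(350,523),(382,518)],290,170,5),.069)))
X=cloud(t); Q=X[250:272,352:368].reshape(-1,3); Q=Q[(Q[:,2]>.05)&(Q[:,2]<.09)]; print("handle top z (want .069)",len(Q),np.median(Q[:,2]), sh(np.median(Q,0)[None]))
q=sh(Q); A=np.polyfit(q[:,0],q[:,2],1); print("handle slope",A)
```

```text
rim edge top [[-0.0675  0.0451  0.072 ]
 [-0.0664 -0.0369  0.072 ]]
rim edge side [[-0.0604 -0.0345  0.072 ]
 [-0.059   0.0304  0.072 ]]
handle end top [[-0.1632  0.0124  0.069 ]
 [-0.1637 -0.0109  0.069 ]]
handle top z (want .069) 144 0.06765059324077266 [[-0.1174  0.0016  0.0677]]
handle slope [0.00634461 0.06773252]
```

All checks agree: the pan is centred, level and released on the deck, the bystanders are at their original pixels, and the arm is clear. Handing in.

```bash
python3 -c "
from rig import arm
print(arm.hand_in()); print(arm.read_state()['clock'])"
```

```text
the job is handed in; nothing more can be done
None
the job is handed in; nothing more can be done
```

The larger pan is on the shelf's deck, and I handed the job in at about 25 s (limit 67 s). I lifted it by its top bar, stood it level on the open bench and let go. I then took it by the wooden handle, slid it in through the shelf's open side and set it down.

**Last checks before handing in:**
- **Position:** the pan is about -3 to +5 mm (shelf x) and within about 5 mm (shelf y) of the shelf's origin.
- **Level and on the deck:** the handle top is at 68 mm (69 expected) with a slope of about 0.006. Contact came 12.1 mm above the bench grasp, which matches the deck height.
- **Handle direction:** it points straight out of the front, with its middle at about x = -117 mm.
- **Clear of everything:** the gripper is open and away from the pan. By eye, the bottle, hammer and cup are at their starting pixels in the top picture.

**Disagreement:** the two cameras differed by 4–10 mm, mostly in y and more than the stated 2 mm. I used averages and the tool's own pose as a reference, and both views put the pan well inside the allowed window.

The hand-in gave no verdict, and no check failed.

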